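# Clip the flux scraper onto the snap hook under the wire rack

### The job

Pick up the red-handled flux scraper from the soldering board, and while holding it push its steel eye in past the sprung gate of the orange snap hook under the white wire rack, so that the gate snaps shut behind it. Then let go, so that the scraper hangs from the hook by its eye and comes to rest. Leave the other things on the bench where they are.

Things in the scene. Friction and masses are not known exactly. Their poses are not given: they have to be found in the camera images.
- scraper: flux scraper, about 80 g, the only red-handled tool, lying flat on the board, eye away from the robot (within 0.7 rad of +x). Handle 50 mm long (x), 14 wide (y), 16 high (z); at its +x end an 8 mm thick neck leads to a steel eye, at its -x end a flat steel blade 28 mm wide reaches to x = -77 mm. Origin: middle of the handle's underside; x to the eye, z up.
- eye (a point): centre of the scraper's eye, 58 mm along the scraper's +x from its origin and 8 mm above its underside. The eye is a ring of 6 mm round bar, 30 mm inside, 42 mm outside, lying flat in the scraper's x-y plane.
- eye_tip (a point): middle of the bar at the far end of the eye: 76 mm along the scraper's +x from its origin, 8 mm above its underside. This part of the eye goes in past the gate.
- board: tan-brown soldering board, fixed slab 220 (x) x 300 (y) x 12 mm; scraper and brush lie on its top, 12 mm above the bench. Origin under its centre.
- hook: orange snap hook of 8 mm bar, fixed under the rack, flat in its own x-z plane, leaning 35 deg to the robot side: z runs up along tip and shank (world: up and toward the robot), x from tip to shank (away from the robot and up). Origin: foot of the tip, 200 mm above the bench. Bowl: centre line z = 0, x = 0 to 34 mm. Shank: x = 34, z = 0 to 84, then on to the rack. The gate shuts the mouth.
- nose (a point): outer end of the hook's tip, at x = -5, z = 42 mm in the hook's frame. The tip's centre line is x = 0 from z = 0 to 34 mm, then bends out to here. The eye goes round the tip: far bar between tip and shank (x about 15 mm), near bar and handle outside, on the robot side.
- seat (a point): point of the hook's frame at x = 15, z = 10 mm, just above the bowl, where the eye's far bar belongs. Lying in the hook's x-y plane and pushed along the hook's -z, the far bar presses the gate in; below z = 19 mm the gate snaps shut above it; it meets the bowl at z = 7. Let go there, the tool swings down and hangs, its lower end some 45 mm above the bench; a steady bar behind stops its swing.
- gate (a joint): the steel gate, a bright 5 mm round bar 45 mm long: 0 shut (free end against the inside of the tip), grows as it is pressed inward, at most 0.68 rad. A spring shuts it with 0.036 Nm at 0 and 0.06 Nm more per rad, so the eye needs about 1 to 3 N. Letting the eye pass takes 0.2 to 0.6 rad.
- gate_hinge (a point): hinge of the gate, on the shank at x = 34, z = 70 mm in the hook's frame; the axis is the hook's y. Shut, the gate runs from here to x = 4, z = 36 mm.
- rack: fixed rack that carries the hook; origin on the bench straight under the hook's origin, x away from the robot, z up. Ladder-like white canopy of 7 mm rods, 140 mm wide (y), x = -75 to 130 mm, 305 mm above the bench; posts at x = 130, y = +-70 mm; a steady bar across at x = 22, 115 mm high. An upright gripper does not fit in front of the hook: lean it back to the robot 30 to 45 deg, fingers ahead and down.
- brush: bystander: brass-tipped brush with a pale wooden handle, no eye, 145 x 14 x 16 mm, loose on the soldering board beside the scraper; origin at the middle of its underside
- jar: bystander: clear glass jar with a black lid, 60 mm across, 75 mm high, loose; origin under its centre
- flux_dish: bystander: small terracotta dish, 64 mm across, 24 mm high, loose; origin under its centre
- third_hand: bystander: round black weight 72 mm across with a thin steel arm, 104 mm high, loose; origin under the weight's centre
- knife: bystander: bench knife with a dark wooden handle, 160 mm long, 12 mm high, loose; origin at its underside
- firebrick: bystander: white firebrick, 110 x 220 x 65 mm, loose; origin under its centre
- solder_tin: bystander: round aluminium tin, 52 mm across, 22 mm high, loose; origin under its centre
Not all that is in view belongs to the job. What is shaped like the scraper but turquoise is not meant.

How it is judged:
By the outcome, as a careful person would: the job done as asked, in the order asked, and still so for the second after the job is handed in, with the robot touching nothing.
It also fails if it takes over 45 s, if anything falls off the work surface, if the arm or the gripper's body presses on something with over 40 N, if the wrist force passes 120 N, or if a joint passes its speed limit or range.

### The arm

A 6-joint arm with a two-finger parallel gripper is mounted at the origin on the work surface. World frame = base frame: x ahead of the robot, y to its left, z up, the work surface at z = 0. Lengths are in m, angles in rad, forces in N, time in s.
With the tool pointing down it reaches from about 0.35 to 0.975 m from the base axis. Payload 4.9 kg.
Tool frame: the origin (TCP) lies midway between the tips of the shut fingers; the grasp point (between the pads) lies 19 mm behind it; z points along the fingers, y is the line along which they close (so a half turn about z gives the same grasp; the last joint's range is limited). The gripper opens to 85 mm and grips with 20 to 120 N. Pads are 22 mm wide; open, the fingers measure 114 mm over their backs; the gripper's body (76 mm by 85 mm) begins 54 mm behind the grasp point. The pads swing forward as they close: fully open they stand 13 mm farther back than shut.
Start: joints at [1.213, 0.053, 1.613, -0, 1.476, -0.119], TCP at [0.148, 0.607, 0.205] pointing down, gripper open.
Joint ranges: [-3.01, 3.01], [-1.01, 2.22], [0.06, 2.58], [-1.02, 4.17], [0.09, 2.62], [-3.14, 3.14]. Speed limits (rad/s): [2.57, 2.57, 3.14, 3.14, 3.14, 3.14].

### API

Orientations are given as a unit quaternion [w, x, y, z].
In Python, from plant import * gives the robot as it stands.
- The arm moves only by the tool jog_arm, never from a script. Its argument "targets" is a list of rows, each a list of 3 entries, a list of its own where there are three numbers: the shift along the tool's x, y, z in units of 25 mm (1.0 is 25 mm), then the turn, a rotation vector about the tool's x, y, z in units of 8 degrees (1.0 is 8 degrees), then the opening in per cent of the stroke, from 0 (shut) to 100 (fully open). A call has 1 to 8 rows; each row is the pose to reach, as a shift and turn from the pose commanded when the call began, along the tool's axes at that moment; what a row does not reach only later rows make up. A row lasts 1/8 s, in which the tool goes at most 62.5 mm and 10.7 degrees, less where a joint would pass 70% of its speed; a pose out of reach is approached as far as the arm can. A call with a gripper value outside its range is refused whole. The fingers move at their own pace and stop on an object; the grip force is fixed at half the most. Time passes only in rows, so rows that repeat a pose let the fingers close. It gives the time, the measured TCP pose, the force, the opening and the grip force at its end, in the units of the state.
- state(): the state, without advancing time (a new reading comes with each control period).
- grab_frame(name): name is "scene" or "side" or "wrist"; returns (picture, depth): 400x640x3 uint8, red, green, blue; 400x640 float32, m along the optical axis (not along the pixel's ray), 0 where there is no reading.
- camera_params(name): a dict with "fovy" (degrees; the focal length in pixels is half the picture's height over the tangent of half this angle, whatever the lens; pixels are square), "cx", "cy" (the principal point, pixels), "rvec" (rotation vector, rad) and "tvec" (3), from world to camera coordinates, as OpenCV has them; the wrist camera has in their place "hand_eye" (4x4, takes a point from camera to tool coordinates, whose origin is the TCP and whose axes are the flange's). Camera axes: x right, y down, z forward; pixel columns grow to the right and rows downward; lengths in m; the calibration is good to about 2 mm. A picture is of the moment at which its call begins: read the wrist's pose just before it. camera_params takes no time and is no camera call.
- job_done(): hands the job in; it is judged then, once.
The state is a dict: "time": time; "joint_pos": joint angles; "joint_vel": joint speeds; "joint_efforts": joint torques, N m; "tool_pos": TCP position; "tool_rot": TCP orientation; "contact_force": force on the tool from outside, world axes, zero at the start; "ft_torque": the same for the moment, N m; "gripper_width": opening from 0.0 (shut) to 1.0 (fully open); "grasp_force": force on a finger pad.
Only numpy, scipy, OpenCV 4.12 (cv2) and the standard library are available. Lean on these libraries where they do the work, as an engineer would, in place of code of your own. Each camera call takes 0.05 s, during which the arm holds its last target. There are 200 camera calls.

## Working session

There is one attempt and no reset: what is moved stays moved. The work goes in short steps, Python scripts to look and compute and a tool call to move; the robot and the scene stay as the last step left them, time stands still between calls to the robot, and variables do not carry over. Pictures are saved under pics/ and viewed, at most 12 in all, crops included, and the job is handed in when it is done.

Besides the shell and the picture viewer there is one more tool, called after "Emit:" as name(argument=value, ...) on one line, values as JSON. jog_arm: Moves the arm, as the interface text tells. Its arguments: {"type":"object","properties":{"targets":{"type":"array"}},"required":["targets"]}

```bash
mkdir -p pics
cat > h.py <<'E'
from plant import *
import numpy as np, cv2
from scipy.spatial.transform import Rotation as R
def Rq(q): return R.from_quat([q[1],q[2],q[3],q[0]]).as_matrix()
def cam(n,s=None):
    p=camera_params(n); f=200/np.tan(np.radians(p['fovy'])/2)
    K=np.array([[f,0,p['cx']],[0,f,p['cy']],[0,0,1.]])
    if 'hand_eye' in p:
        s=s or state(); T=np.eye(4);T[:3,:3]=Rq(s['tool_rot']);T[:3,3]=s['tool_pos']
        M=T@np.array(p['hand_eye']); return K,M[:3,:3],M[:3,3]
    Rm=cv2.Rodrigues(np.array(p['rvec'],float))[0]; return K,Rm.T,-Rm.T@np.array(p['tvec'],float).ravel()
def ray(c,uv):
    K,Rm,o=c; uv=np.atleast_2d(uv).astype(float)
    d=np.c_[uv,np.ones(len(uv))]@np.linalg.inv(K).T@Rm.T
    return o,d   # d has unit depth
def plane(c,uv,z):
    o,d=ray(c,uv); return o+d*((z-o[2])/d[:,2])[:,None]
def proj(c,P):
    K,Rm,o=c; q=(np.atleast_2d(P)-o)@Rm@K.T; return q[:,:2]/q[:,2:]
def tri(c1,uv1,c2,uv2):
    A=np.zeros((3,3));b=np.zeros(3)
    for c,uv in((c1,uv1),(c2,uv2)):
        o,d=ray(c,uv);d=d[0]/np.linalg.norm(d[0]);M=np.eye(3)-np.outer(d,d);A+=M;b+=M@o
    return np.linalg.solve(A,b)
E
python3 - <<'E'
from h import *
print(state())
for n in('scene','side','wrist'):
    s=state();im,d=grab_frame(n);cv2.imwrite(f'pics/{n}0.png',im[:,:,::-1]);np.save(f'{n}0.npy',d)
    print(n,camera_params(n))
E
```

```text
{'time': 0.0, 'joint_pos': array([ 1.21298924e+00,  5.33230564e-02,  1.61429502e+00, -2.62116847e-05,
        1.47597918e+00, -1.19012389e-01]), 'joint_vel': array([ 0.00033821,  0.00057199,  0.0006452 , -0.00070848,  0.00168753,
       -0.00046538]), 'joint_efforts': array([ 1.94040949e-03, -3.93687880e+01, -3.70173740e+01, -2.73118241e-05,
        7.12691181e-03,  9.33300242e-06]), 'tool_pos': array([0.14761059, 0.6066283 , 0.20368341]), 'tool_rot': array([-2.24024174e-04,  1.19112565e-01,  9.92880251e-01, -9.77030905e-04]), 'contact_force': array([ 0.34769961, -0.25396707,  0.95640463]), 'ft_torque': array([ 0.01792173,  0.00705214, -0.00665997]), 'grasp_force': 0.0, 'gripper_width': 1.0005966667516821}
scene {'fovy': 51.422896731909226, 'cx': 319.9262712449619, 'cy': 195.81244688506968, 'rvec': array([ 1.85948704,  1.77657604, -0.61288759]), 'tvec': array([-0.09884142, -0.25027655,  1.65873042])}
side {'fovy': 46.593003744499725, 'cx': 314.2793774767162, 'cy': 199.76391059271788, 'rvec': array([ 2.01042771, -0.80428867,  0.47700368]), 'tvec': array([-0.28730177,  0.36030509,  1.10799057])}
wrist {'fovy': 58.59001179701538, 'cx': 323.5069723658313, 'cy': 202.12641002182417, 'hand_eye': array([[ 5.39860666e-04, -9.45326897e-01, -3.26123851e-01,
         8.41562538e-02],
       [ 9.99999746e-01,  3.58368478e-04,  6.16591418e-04,
        -1.10720674e-03],
       [-4.66007944e-04, -3.26124101e-01,  9.45326850e-01,
        -1.69188779e-01],
       [ 0.00000000e+00,  0.00000000e+00,  0.00000000e+00,
         1.00000000e+00]])}
```

View pics/scene0.png

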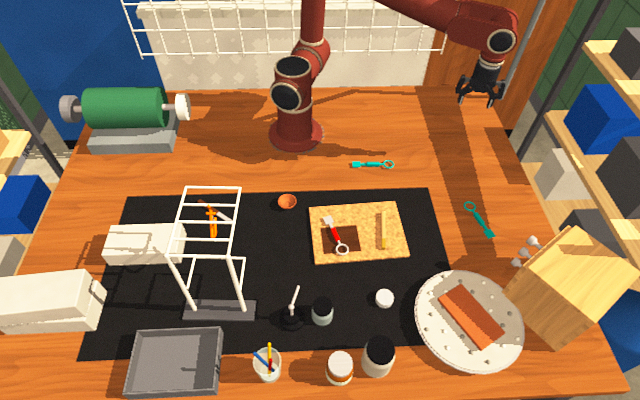

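View pics/side0.png

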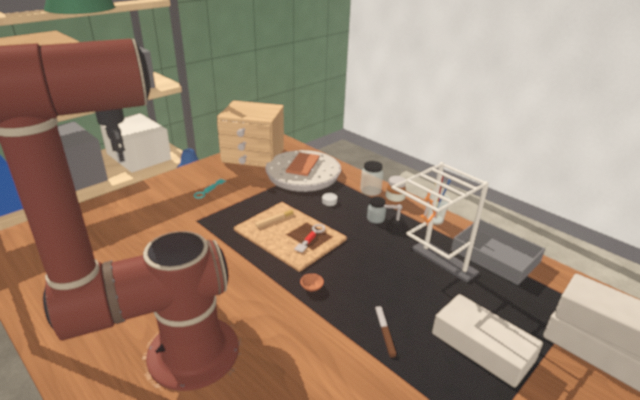

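Scene: the red scraper is at (337,238), with its eye at (342,248) and blade at (327,221). Candidates that could be confused with it are the turquoise look-alikes at (373,164) and (479,220), the orange-brown slab at (470,315) and the brush at (381,230). The red-handled tool on the board at (337,238) matches the description. The hook is at (212,220). In the side view the scraper is at (310,240) and the hook is near (437,207). Next I check both in close crops.

Run:
```python
from h import *
a=cv2.imread('pics/scene0.png');b=cv2.imread('pics/side0.png')
def crop(i,x,y,w,h): return cv2.resize(i[y:y+h,x:x+w],(400,300),interpolation=cv2.INTER_CUBIC)
m=np.vstack([np.hstack([crop(a,300,200,80,60),crop(b,280,215,80,60)]),np.hstack([crop(a,164,175,100,75),crop(b,390,165,100,75)])])
cv2.imwrite('pics/c1.png',m)
cs,cd=cam('scene'),cam('side')
hsv=cv2.cvtColor(a,cv2.COLOR_BGR2HSV)
k=((hsv[...,0]<6)|(hsv[...,0]>174))&(hsv[...,1]>170)&(hsv[...,2]>110)
k[:200]=0;k[270:]=0;k[:,:310]=0;k[:,410:]=0
v,u=np.nonzero(k);P=plane(cs,np.c_[u,v],.012+.016)
c=P[:,:2].mean(0);w,V=np.linalg.eigh(np.cov((P[:,:2]-c).T));print('red',len(u),u.mean(),v.mean(),c,V[:,1],np.arctan2(V[1,1],V[0,1]))
print('eye at scene',plane(cs,[[342,248]],.02),'brush',plane(cs,[[381,230]],.028))
print('cams',cs[2],cd[2])
```

```text
red 75 334.73333333333335 234.16 [0.50657331 0.12009622] [-0.97051626 -0.24103566] -2.89815982382567
eye at scene [[0.55407949 0.1398196  0.02      ]] brush [[0.49679496 0.27021016 0.028     ]]
cams [1.23987347 0.01946313 1.13407651] [-0.33369619 -0.72305474  0.89768807]
```

View pics/c1.png

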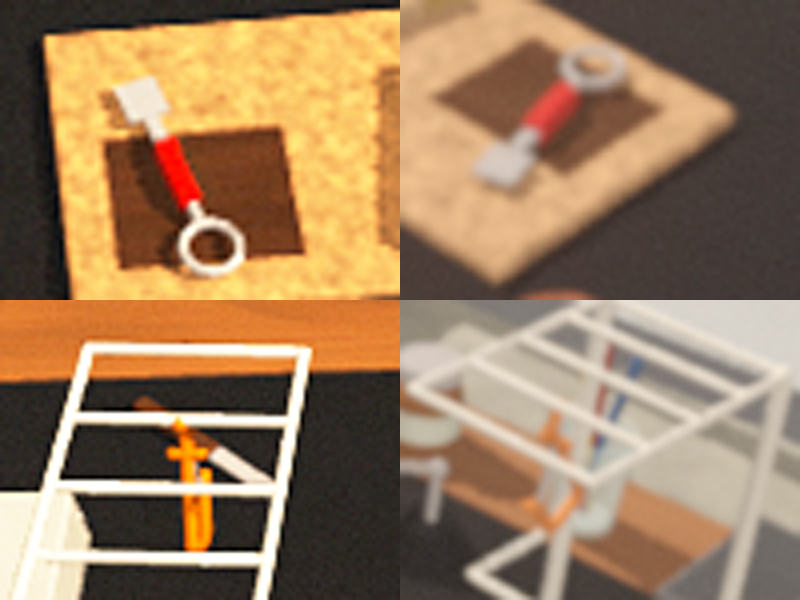

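The crops confirm the red scraper: blade toward the robot, eye away at about scene (342,249). They show the hook bowl near scene (213,311−), the rack canopy front corners at (186,187) and (241,188), and the knife lying beneath the rack. Now I work out positions.

Run:
```python
from h import *
a=cv2.imread('pics/scene0.png');b=cv2.imread('pics/side0.png')
for n,i,box in(('scene',a,(195,200,230,320)),('side',b,(420,260,440,305))):
    c=cam(n);d=np.load(n+'0.npy');hsv=cv2.cvtColor(i,cv2.COLOR_BGR2HSV)
    k=(hsv[...,0]>8)&(hsv[...,0]<24)&(hsv[...,1]>200 if n=='scene' else hsv[...,1]>110)&(hsv[...,2]>150)
    x0,x1=(200,225) if n=='scene' else (415,445); y0,y1=(195,245) if n=='scene' else (185,225)
    m=np.zeros_like(k);m[y0:y1,x0:x1]=1;k&=m
    v,u=np.nonzero(k);o,r=ray(c,np.c_[u,v]);P=o+r*d[v,u][:,None]
    g=(d[v,u]>0)&(P[:,2]>.15);P=P[g];print(n,len(u),len(P))
    ii=np.argsort(P[:,2])[::max(1,len(P)//25)];print(np.c_[P[ii],u[g][ii],v[g][ii]].round(3))
c=cam('scene')
q=np.array([[87,48],[308,52],[72,117],[296,121],[60,486-300+300]]) # crop
q=np.array([[87,48],[308,52],[75,118],[298,122],[62,186],[283,188],[38,254],[267,257]])/4+[164,175]
print(plane(c,q,.305).round(4))
e=np.array([[212,247],[145,98]])/5+[300,200];print(plane(c,e,.02),plane(c,e,.0135))
q=np.array([[45,38],[398,10]])/5+[300,200];print('board',plane(c,q,.012))
```

```text
scene 171 144
[[ 6.07e-01 -2.16e-01  2.05e-01  2.15e+02  2.33e+02]
 [ 6.08e-01 -2.20e-01  2.07e-01  2.13e+02  2.33e+02]
 [ 6.13e-01 -2.19e-01  2.09e-01  2.13e+02  2.34e+02]
 [ 6.18e-01 -2.16e-01  2.11e-01  2.14e+02  2.35e+02]
 [ 5.97e-01 -2.15e-01  2.14e-01  2.15e+02  2.28e+02]
 [ 6.21e-01 -2.17e-01  2.16e-01  2.13e+02  2.35e+02]
 [ 5.96e-01 -2.19e-01  2.21e-01  2.13e+02  2.26e+02]
 [ 5.97e-01 -2.13e-01  2.24e-01  2.15e+02  2.26e+02]
 [ 6.34e-01 -2.19e-01  2.26e-01  2.11e+02  2.37e+02]
 [ 6.26e-01 -2.22e-01  2.29e-01  2.10e+02  2.34e+02]
 [ 6.29e-01 -2.18e-01  2.33e-01  2.11e+02  2.34e+02]
 [ 5.76e-01 -2.16e-01  2.35e-01  2.14e+02  2.17e+02]
 [ 6.24e-01 -2.18e-01  2.40e-01  2.11e+02  2.31e+02]
 [ 6.20e-01 -2.15e-01  2.43e-01  2.12e+02  2.29e+02]
 [ 6.14e-01 -2.17e-01  2.47e-01  2.11e+02  2.26e+02]
 [ 6.12e-01 -2.15e-01  2.50e-01  2.12e+02  2.25e+02]
 [ 6.11e-01 -2.14e-01  2.52e-01  2.12e+02  2.24e+02]
 [ 6.03e-01 -2.20e-01  2.64e-01  2.09e+02  2.19e+02]
 [ 6.01e-01 -2.20e-01  2.69e-01  2.09e+02  2.17e+02]
 [ 6.01e-01 -2.19e-01  2.73e-01  2.09e+02  2.16e+02]
 [ 5.99e-01 -2.14e-01  2.7
[... 1902 characters left out ...]
e-01 -2.15e-01  2.85e-01  4.27e+02  1.98e+02]
 [ 5.82e-01 -2.12e-01  2.87e-01  4.26e+02  1.97e+02]
 [ 5.82e-01 -2.14e-01  2.91e-01  4.27e+02  1.96e+02]
 [ 5.83e-01 -2.17e-01  2.95e-01  4.28e+02  1.95e+02]
 [ 5.82e-01 -2.19e-01  2.99e-01  4.29e+02  1.94e+02]]
[[ 0.5283 -0.281   0.305 ]
 [ 0.5372 -0.138   0.305 ]
 [ 0.5858 -0.2799  0.305 ]
 [ 0.5945 -0.1403  0.305 ]
 [ 0.6381 -0.2796  0.305 ]
 [ 0.645  -0.1458  0.305 ]
 [ 0.6869 -0.2857  0.305 ]
 [ 0.6945 -0.1513  0.305 ]]
[[0.55922669 0.1406405  0.02      ]
 [0.44326341 0.10613863 0.02      ]] [[0.55525551 0.1413475  0.0135    ]
 [0.43861564 0.10664434 0.0135    ]]
board [[0.38484467 0.04211886 0.012     ]
 [0.37026192 0.28566102 0.012     ]]
```

Hook origin is at about (0.605,-0.216), rack yaw about -0.057, and the scraper at about (0.505,0.1225), yaw about 0.27. Next I move above it for a wrist look.

```bash
cat >> h.py <<'E'
def jog(p,Rt):
    s=state();R0=Rq(s['tool_rot'])
    print('t',round(s['time'],2),'shift',(R0.T@(np.array(p)-s['tool_pos'])/.025).round(2),'turn',(np.degrees(R.from_matrix(R0.T@Rt).as_rotvec())/8).round(2),'grip',round(s['gripper_width'],3),round(s['grasp_force'],1))
def down(yaw): # tool z down, tool x toward robot for scraper yaw
    c,s=np.cos(yaw),np.sin(yaw);x=np.array([-c,-s,0]);z=np.array([0,0,-1.]);return np.c_[x,np.cross(z,x),z]
E
python3 - <<'E'
from h import *
jog([.505,.1225,.15],down(.27))
E
```

```text
t 0.15 shift [-18.47 -15.44   2.18] turn [-0.01 -0.   -3.64] grip 0.999 0.0
```

Emit:
jog_arm(targets=[[[-18.5, -15.4, 2.2], [0, 0, -3.64], 100], [[-18.5, -15.4, 2.2], [0, 0, -3.64], 100], [[-18.5, -15.4, 2.2], [0, 0, -3.64], 100], [[-18.5, -15.4, 2.2], [0, 0, -3.64], 100], [[-18.5, -15.4, 2.2], [0, 0, -3.64], 100], [[-18.5, -15.4, 2.2], [0, 0, -3.64], 100], [[-18.5, -15.4, 2.2], [0, 0, -3.64], 100], [[-18.5, -15.4, 2.2], [0, 0, -3.64], 100]])

```text
time: 1.15
tool_pos: [0.4433, 0.2078, 0.1595]
tool_rot: [0.0, -0.134, 0.991, 0.0]
contact_force: [0.2, 0.7, 0.4]
gripper_width: 0.999
grasp_force: 0.0
```

Run:
```python
from h import *
jog([.505,.1225,.15],down(.27))
```

```text
t 1.15 shift [-1.47 -3.95  0.38] turn [ 0.  0. -0.] grip 0.999 0.0
```

Emit:
jog_arm(targets=[[[-1.4, -3.6, 0.35], [0, 0, 0], 100], [[-1.4, -3.6, 0.35], [0, 0, 0], 100], [[-1.4, -3.6, 0.35], [0, 0, 0], 100], [[-1.4, -3.6, 0.35], [0, 0, 0], 100]])

```text
time: 1.65
tool_pos: [0.4997, 0.1327, 0.1506]
tool_rot: [-0.0, -0.134, 0.991, 0.0]
contact_force: [-0.3, -0.2, -0.2]
gripper_width: 1.003
grasp_force: 0.0
```

Run:
```python
from h import *
jog([.505,.1225,.15],down(.27))
s=state();im,d=grab_frame('wrist');c=cam('wrist',s);np.savez('w1.npz',im=im,d=d,K=c[0],R=c[1],o=c[2])
cv2.imwrite('pics/w1.png',im[:,:,::-1])
hsv=cv2.cvtColor(im,cv2.COLOR_RGB2HSV)
k=(((hsv[...,0]<6)|(hsv[...,0]>174))&(hsv[...,1]>150)&(hsv[...,2]>90)).astype(np.uint8)
n,l,st,ce=cv2.connectedComponentsWithStats(k);j=1+st[1:,4].argmax();v,u=np.nonzero(l==j);print(st[j])
o,r=ray(c,np.c_[u,v]);P=o+r*d[v,u][:,None];print(np.median(P,0),np.percentile(P[:,2],[5,50,95]))
rect=cv2.minAreaRect(plane(c,np.c_[u,v],.028)[:,:2].astype(np.float32)*1000);print(rect)
```

```text
t 1.65 shift [-0.1  -0.45  0.02] turn [ 0.   -0.01 -0.  ] grip 1.003 0.0
[300 152  19  59 942]
[0.49997913 0.11958176 0.02793679] [0.02480044 0.02793679 0.02926464]
((500.7076416015625, 119.75877380371094), (51.10919952392578, 14.24809455871582), 17.282278060913086)
```

View pics/w1.png

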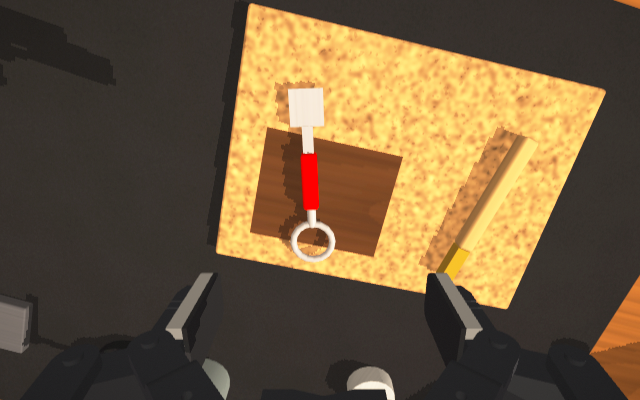

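Wrist view: the red handle is centred at (310,181), the eye at (313,242), the blade at (306,107), and the brush at (490,205), well clear. The handle is at (0.5007,0.1198), yaw 0.30. I'm grasping 5 mm behind its middle.

Run:
```python
from h import *
jog([.4955,.118,.07],down(.30))
jog([.4955,.118,.015],down(.30))
w=np.load('w1.npz');c=(w['K'],w['R'],w['o']);print(plane(c,[[313,242],[306,107]],.02))
```

```text
t 1.7 shift [ 0.32 -0.54  3.23] turn [ 0.   -0.   -0.21] grip 0.997 0.0
t 1.7 shift [ 0.32 -0.54  5.43] turn [ 0.   -0.   -0.21] grip 0.997 0.0
[[0.55810788 0.1379977  0.02      ]
 [0.44270167 0.10133531 0.02      ]]
```

Emit:
jog_arm(targets=[[[0.32, -0.54, 0], [0, 0, -0.21], 100], [[0.32, -0.54, 2.2], [0, 0, -0.21], 100], [[0.32, -0.54, 3.8], [0, 0, -0.21], 100], [[0.32, -0.54, 4.6], [0, 0, -0.21], 100], [[0.32, -0.54, 4.6], [0, 0, -0.21], 100]])

```text
time: 2.33
tool_pos: [0.4938, 0.1181, 0.0341]
tool_rot: [-0.002, -0.15, 0.989, 0.0]
contact_force: [-0.5, -0.2, 0.9]
gripper_width: 1.003
grasp_force: 0.0
```

Run:
```python
from h import *
jog([.4955,.118,.015],down(.30))
```

```text
t 2.33 shift [-0.07 -0.02  0.76] turn [ 0.01 -0.03  0.01] grip 1.003 0.0
```

Emit:
jog_arm(targets=[[[-0.07, 0, 0.74], [0, 0, 0], 100], [[-0.07, 0, 0.74], [0, 0, 0], 100], [[-0.07, 0, 0.74], [0, 0, 0], 0], [[-0.07, 0, 0.74], [0, 0, 0], 0], [[-0.07, 0, 0.74], [0, 0, 0], 0], [[-0.07, 0, 0.74], [0, 0, 0], 0], [[-0.07, 0, 0.74], [0, 0, 0], 0], [[-0.07, 0, 0.74], [0, 0, 0], 0]])

```text
time: 3.32
tool_pos: [0.4978, 0.1176, 0.0174]
tool_rot: [0.0, -0.149, 0.989, -0.0]
contact_force: [-1.1, 0.4, -0.3]
gripper_width: -0.003
grasp_force: 0.0
```

Run:
```python
from h import *
jog([.4955,.118,.015],down(.30)); print(state()['contact_force'],state()['tool_pos'])
```

```text
t 3.33 shift [0.08 0.04 0.1 ] turn [-0.    0.   -0.01] grip -0.003 0.0
[-1.14745255  0.39784464 -0.32519351] [0.49778671 0.11759537 0.01744197]
```

The fingers shut on nothing. I'll back off a little and look.

Emit:
jog_arm(targets=[[[0, 0, -2], [0, 0, 0], 0], [[0, 0, -4.4], [0, 0, 0], 60], [[0, 0, -4.4], [0, 0, 0], 100], [[0, 0, -4.4], [0, 0, 0], 100], [[0, 0, -4.4], [0, 0, 0], 100], [[0, 0, -4.4], [0, 0, 0], 100]])

```text
time: 4.08
tool_pos: [0.4967, 0.1175, 0.1256]
tool_rot: [-0.002, -0.149, 0.989, 0.0]
contact_force: [-0.2, 0.5, 0.1]
gripper_width: 0.999
grasp_force: 0.0
```

```bash
cat > look.py <<'E'
from h import *
import sys
def handle(tag):
    s=state();im,d=grab_frame('wrist');c=cam('wrist',s)
    cv2.imwrite(f'pics/{tag}.png',im[:,:,::-1]);np.savez(tag+'.npz',im=im,d=d,K=c[0],R=c[1],o=c[2])
    hsv=cv2.cvtColor(im,cv2.COLOR_RGB2HSV)
    k=(((hsv[...,0]<6)|(hsv[...,0]>174))&(hsv[...,1]>150)&(hsv[...,2]>90)).astype(np.uint8)
    n,l,st,ce=cv2.connectedComponentsWithStats(k);j=1+st[1:,4].argmax();v,u=np.nonzero(l==j);print(st[j])
    o,r=ray(c,np.c_[u,v]);P=o+r*d[v,u][:,None];print(np.median(P,0),np.percentile(P[:,2],[5,50,95]))
    print(cv2.minAreaRect(plane(c,np.c_[u,v],.028)[:,:2].astype(np.float32)*1000),s['tool_pos'])
if __name__=='__main__': handle(sys.argv[1])
E
python3 look.py w2
```

```text
[ 316  167   19   62 1058]
[0.49934251 0.11918463 0.02796057] [0.02458749 0.02796057 0.0292207 ]
((500.3091735839844, 119.23316192626953), (50.74301528930664, 13.95565128326416), 17.69276237487793) [0.49668515 0.11751067 0.12562967]
```

View pics/w2.png

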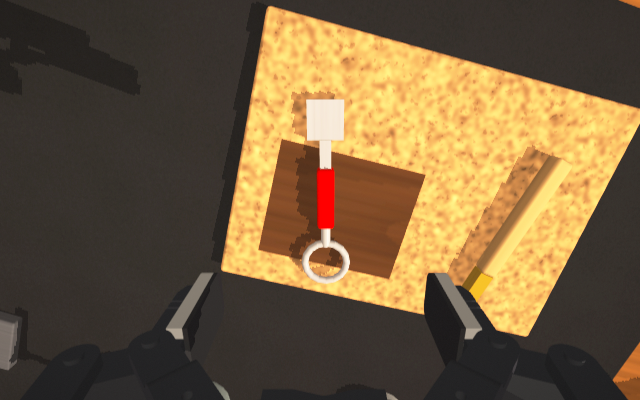

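The wrist view shows the scraper undisturbed at (326,199), with the fingers framing rows 270–340. I'll check where the fingers really are relative to the calibration.

Run:
```python
from h import *
w=np.load('w2.npz');d=w['d'];p=camera_params('wrist');H=np.array(p['hand_eye']);K=w['K']
for u,v in [(205,280),(212,276),(195,300),(180,330),(430,280),(440,276),(453,276),(460,300),(475,330),(100,370)]:
    z=d[v,u];q=H@np.r_[np.linalg.inv(K)@[u,v,1]*z,1];print(u,v,round(float(z),3),q[:3].round(4))
print(state()['tool_pos'],state()['joint_pos'])
```

```text
205 280 0.137 [ 0.0118 -0.0463 -0.0496]
212 276 0.14 [ 0.0118 -0.0445 -0.0466]
195 300 0.125 [ 0.0116 -0.0458 -0.0624]
180 330 0.11 [ 0.0114 -0.0452 -0.0779]
430 280 0.144 [ 0.0082  0.0421 -0.0436]
440 276 0.139 [ 0.0119  0.0447 -0.0468]
453 276 0.322 [-0.0834  0.1162  0.1133]
460 300 0.124 [ 0.0118  0.0468 -0.0627]
475 330 0.111 [ 0.0109  0.0463 -0.0773]
100 370 0.1 [ 0.0078 -0.0633 -0.0903]
[0.49690606 0.11751148 0.12596252] [ 8.63818617e-02 -1.60374713e-01  1.95217266e+00  1.01063705e-05
  1.35242818e+00 -1.78317794e+00]
```

The depth shows the open finger ends about 45 mm behind the reported TCP, where about 13 mm is expected, which explains the empty grip. I'll shut the fingers and measure their tips directly.

Emit:
jog_arm(targets=[[[0, 0, 0], [0, 0, 0], 15], [[0, 0, 0], [0, 0, 0], 15], [[0, 0, 0], [0, 0, 0], 15], [[0, 0, 0], [0, 0, 0], 15], [[0, 0, 0], [0, 0, 0], 15]])

```text
time: 4.75
tool_pos: [0.4978, 0.1176, 0.1275]
tool_rot: [0.0, -0.149, 0.989, -0.0]
contact_force: [-0.3, -0.3, -0.1]
gripper_width: 0.152
grasp_force: 0.0
```

Run:
```python
from h import *
s=state();im,d=grab_frame('wrist');cv2.imwrite('pics/w3.png',im[:,:,::-1]);H=np.array(camera_params('wrist')['hand_eye']);K=cam('wrist',s)[0]
v,u=np.nonzero((d>.03)&(d<.2));q=np.c_[np.c_[u,v,np.ones(len(u))]@np.linalg.inv(K).T*d[v,u][:,None],np.ones(len(u))]@H.T
q=q[:,:3];m=(abs(q[:,1])<.03)&(abs(q[:,0])<.02);q=q[m];u=u[m];v=v[m]
i=np.argsort(-q[:,2])[:4000:250];print(np.c_[q[i].round(4),u[i],v[i]]);print(s['gripper_width'],s['tool_pos'])
```

```text
[[ 8.50e-03  5.60e-03 -2.75e-02  3.38e+02  2.60e+02]
 [ 7.40e-03  1.61e-02 -3.44e-02  3.63e+02  2.70e+02]
 [ 1.13e-02  7.70e-03 -3.79e-02  3.44e+02  2.66e+02]
 [ 7.80e-03  1.41e-02 -4.08e-02  3.60e+02  2.77e+02]
 [ 7.90e-03  1.43e-02 -4.33e-02  3.61e+02  2.80e+02]
 [ 1.13e-02 -1.01e-02 -4.59e-02  3.00e+02  2.76e+02]
 [ 7.20e-03  1.54e-02 -4.86e-02  3.65e+02  2.89e+02]
 [ 1.13e-02 -8.70e-03 -5.09e-02  3.03e+02  2.83e+02]
 [ 1.17e-02  8.70e-03 -5.30e-02  3.49e+02  2.85e+02]
 [ 1.13e-02 -9.20e-03 -5.51e-02  3.01e+02  2.89e+02]
 [ 1.15e-02  6.60e-03 -5.73e-02  3.44e+02  2.92e+02]
 [ 1.70e-03  5.60e-03 -5.98e-02  3.41e+02  3.19e+02]
 [ 7.30e-03  8.20e-03 -6.27e-02  3.49e+02  3.11e+02]
 [ 7.90e-03  6.00e-03 -6.36e-02  3.43e+02  3.11e+02]
 [-1.00e-04 -7.40e-03 -6.41e-02  3.05e+02  3.31e+02]
 [ 1.27e-02  1.39e-02 -6.57e-02  3.67e+02  3.03e+02]]
0.15248724138405778 [0.49779968 0.11760723 0.12750224]
```

The shut tips lie about 31 mm behind the reported TCP, so I treat the real tip as TCP − 31 mm along the tool axis. I go down again in small steps, watching the force.

Emit:
jog_arm(targets=[[[0, 0, 2], [0, 0, 0], 50], [[0, 0, 4], [0, 0, 0], 50], [[0, 0, 5], [0, 0, 0], 50], [[0, 0, 5.3], [0, 0, 0], 50], [[0, 0, 5.3], [0, 0, 0], 50], [[0, 0, 5.3], [0, 0, 0], 50]])

```text
time: 5.55
tool_pos: [0.4993, 0.1177, -0.0033]
tool_rot: [0.002, -0.149, 0.989, -0.0]
contact_force: [-0.3, 0.4, 0.3]
gripper_width: 0.503
grasp_force: 0.0
```

Run:
```python
from h import *
jog([.4955,.118,-.014],down(.305)); print(state()['contact_force'],state()['tool_pos'])
```

```text
t 5.55 shift [0.14 0.06 0.43] turn [-0.01  0.02 -0.04] grip 0.503 0.0
[-0.28792456  0.37619516  0.28693869] [ 0.49934016  0.11772095 -0.00329092]
```

Emit:
jog_arm(targets=[[[0.1, 0.05, 0.2], [0, 0, 0], 50], [[0.1, 0.05, 0.4], [0, 0, 0], 50], [[0.1, 0.05, 0.4], [0, 0, 0], 50]])

```text
time: 5.92
tool_pos: [0.4945, 0.118, -0.0156]
tool_rot: [-0.001, -0.149, 0.989, 0.0]
contact_force: [0.0, 0.1, 1.4]
gripper_width: 0.501
grasp_force: 0.0
```

Emit:
jog_arm(targets=[[[0, 0, 0], [0, 0, 0], 0], [[0, 0, 0], [0, 0, 0], 0], [[0, 0, 0], [0, 0, 0], 0], [[0, 0, 0], [0, 0, 0], 0], [[0, 0, 0], [0, 0, 0], 0]])

```text
time: 6.55
tool_pos: [0.4962, 0.1182, -0.0139]
tool_rot: [0.001, -0.149, 0.989, -0.0]
contact_force: [0.1, -0.4, 5.9]
gripper_width: 0.144
grasp_force: 61.7
```

Gripped: width 0.144, 62 N. I lift and work out the look pose above the rack.

Emit:
jog_arm(targets=[[[0, 0, -1], [0, 0, 0], 0], [[0, 0, -3], [0, 0, 0], 0], [[0, 0, -5.5], [0, 0, 0], 0], [[0, 0, -8], [0, 0, 0], 0], [[0, 0, -10], [0, 0, 0], 0]])

```text
time: 7.18
tool_pos: [0.4952, 0.118, 0.2375]
tool_rot: [0.001, -0.149, 0.989, -0.0]
contact_force: [1.4, -0.3, -0.1]
gripper_width: 0.144
grasp_force: 60.3
```

```bash
cat >> h.py <<'E'
L=np.radians(35)
def hookR(psi):
    Y=R.from_euler('z',psi).as_matrix();x=Y@[np.cos(L),0,np.sin(L)];z=Y@[-np.sin(L),0,np.cos(L)];return np.c_[x,np.cross(z,x),z]
def toolR(psi): H=hookR(psi);return np.c_[-H[:,0],H[:,1],-H[:,2]]
E
python3 - <<'E'
from h import *
Rt=toolR(-.057);print(np.linalg.det(Rt));jog([.66,-.219,.45],Rt);print(state()['tool_pos'])
E
```

```text
0.9999999999999997
t 7.17 shift [ -2.35 -14.83  -8.49] turn [ 0.78 -4.31  2.47] grip 0.144 60.3
[0.49515706 0.11804027 0.23753536]
```

Emit:
jog_arm(targets=[[[0, -2, -6], [0.2, -1.1, 0.6], 0], [[-1, -6, -8.5], [0.4, -2.2, 1.2], 0], [[-2.35, -14.8, -8.5], [0.78, -4.31, 2.47], 0], [[-2.35, -14.8, -8.5], [0.78, -4.31, 2.47], 0], [[-2.35, -14.8, -8.5], [0.78, -4.31, 2.47], 0], [[-2.35, -14.8, -8.5], [0.78, -4.31, 2.47], 0], [[-2.35, -14.8, -8.5], [0.78, -4.31, 2.47], 0], [[-2.35, -14.8, -8.5], [0.78, -4.31, 2.47], 0]])

```text
time: 8.18
tool_pos: [0.6607, -0.2218, 0.4469]
tool_rot: [0.299, 0.029, 0.954, -0.009]
contact_force: [-0.1, 0.1, -0.9]
gripper_width: 0.144
grasp_force: 60.3
```

Run:
```python
from h import *
Rt=toolR(-.057);jog([.66,-.219,.45],Rt);print(state()['tool_pos'],state()['joint_pos'])
```

```text
t 8.18 shift [-0.04  0.11 -0.12] turn [-0.02 -0.03 -0.02] grip 0.144 60.3
[ 0.6606533  -0.2218154   0.44687935] [-0.54983222 -0.2144243   1.55907938  0.28513717  1.25901874 -2.0728733 ]
```

Emit:
jog_arm(targets=[[[0, 0, 0], [0, 0, 0], 0], [[0, 0, 0], [0, 0, 0], 0]])

```text
time: 8.43
tool_pos: [0.6597, -0.2175, 0.4464]
tool_rot: [0.299, 0.027, 0.954, -0.008]
contact_force: [-0.0, -0.2, -0.3]
gripper_width: 0.146
grasp_force: 60.3
```

Run:
```python
from h import *
s=state();im,d=grab_frame('wrist');c=cam('wrist',s);np.savez('w4.npz',im=im,d=d,K=c[0],R=c[1],o=c[2]);cv2.imwrite('pics/w4.png',im[:,:,::-1])
print(s['tool_pos'],abs(s['joint_vel']).max())
```

```text
[ 0.65970826 -0.21747078  0.44637875] 0.01536998191289758
```

View pics/w4.png

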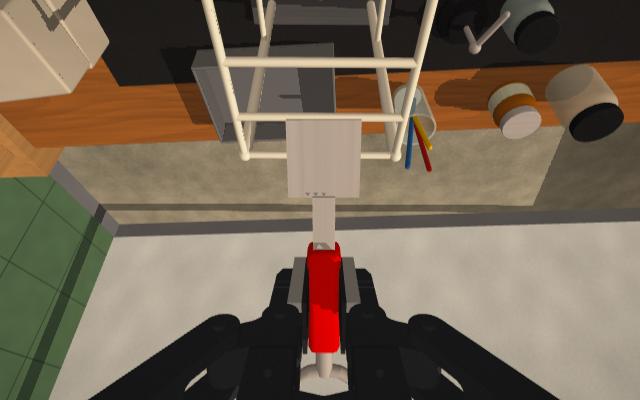

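The camera looks farther ahead than I wanted: it sees the canopy from (205,0) to (400,155), the scraper firmly held with its blade at (325,160) and handle at (323,295), and no hook. I move back and down so the hook falls above the blade in the picture.

Run:
```python
from h import *
Rt=toolR(-.057);jog([.595,-.217,.39],Rt)
```

```text
t 8.47 shift [ 3.41 -0.14  0.39] turn [ 0.   -0.02  0.  ] grip 0.148 60.3
```

Emit:
jog_arm(targets=[[[2, 0, 0.3], [0, 0, 0], 0], [[3.4, 0, 0.4], [0, 0, 0], 0], [[3.4, 0, 0.4], [0, 0, 0], 0], [[3.4, 0, 0.4], [0, 0, 0], 0]])

```text
time: 8.98
tool_pos: [0.5967, -0.2141, 0.3923]
tool_rot: [0.301, 0.027, 0.953, -0.009]
contact_force: [0.6, -0.2, -0.9]
gripper_width: 0.146
grasp_force: 60.3
```

Run:
```python
from h import *
s=state();im,d=grab_frame('wrist');c=cam('wrist',s);np.savez('w5.npz',im=im,d=d,K=c[0],R=c[1],o=c[2]);cv2.imwrite('pics/w5.png',im[:,:,::-1])
print(s['tool_pos'],abs(s['joint_vel']).max())
```

```text
[ 0.59670727 -0.21409908  0.39233243] 0.034928644224391375
```

View pics/w5.png

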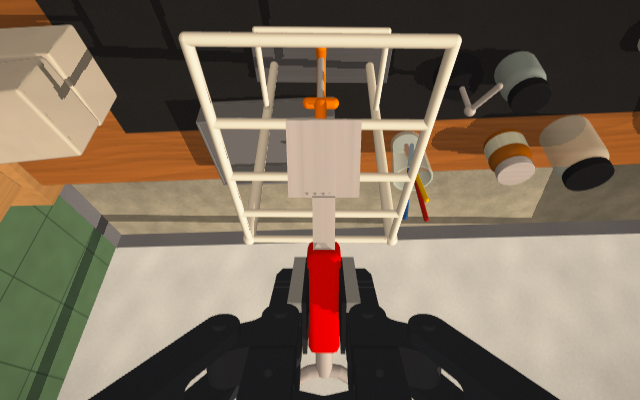

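Now the hook shows at (321,48)–(321,108), gate in grey between, with the canopy front rod from (183,38) to (458,42). I measure both with depth.

Run:
```python
from h import *
w=np.load('w5.npz');im,d=w['im'],w['d'];c=(w['K'],w['R'],w['o'])
def pts(u,v): o,r=ray(c,np.c_[u,v]);return o+r*d[v,u][:,None]
hsv=cv2.cvtColor(im,cv2.COLOR_RGB2HSV)
k=(hsv[...,0]>5)&(hsv[...,0]<22)&(hsv[...,1]>180)&(hsv[...,2]>120);k[:,:295]=0;k[:,345:]=0;k[115:]=0
v,u=np.nonzero(k);P=pts(u,v);m=(d[v,u]>0)&(P[:,2]>.17);P=P[m];v=v[m];u=u[m]
for r in range(40,116,4):
    q=(v>=r)&(v<r+4)
    if q.sum(): print(r,q.sum(),u[q].min(),u[q].max(),np.median(P[q],0).round(4))
# rod rays meet plane .305 ; front rod and side rods
q=[]
for col in (200,250,300,350,400,440):
    g=im[25:60,col].astype(int).sum(1);dd=d[25:60,col];r=np.nonzero((dd<.35)&(dd>.1))[0]+25;q.append([col,r.mean()])
X=plane(c,q,.305);print(np.array(q),X.round(4),np.polyfit(X[:,1],X[:,0],1))
X=plane(c,[[183,37],[459,41],[214,125],[432,124],[247,177+62],[394,239]],.305);print(X.round(4))
s=state();Rm=Rq(s['tool_rot']);print('eyetip',s['tool_pos']+Rm@[-.08,0,-.0339])
```

```text
48 44 316 326 [ 0.5785 -0.216   0.2352]
52 41 316 326 [ 0.5828 -0.2164  0.2338]
56 23 317 325 [ 0.5859 -0.2158  0.2325]
60 12 317 325 [ 0.6065 -0.2154  0.2062]
64 12 317 325 [ 0.6106 -0.2156  0.2064]
68 12 317 325 [ 0.6133 -0.2158  0.2078]
72 12 317 325 [ 0.616  -0.2159  0.2097]
76 12 317 325 [ 0.6183 -0.216   0.2118]
80 12 317 325 [ 0.621  -0.2162  0.2136]
84 9 317 325 [ 0.6238 -0.2163  0.2155]
88 8 324 325 [ 0.6267 -0.2161  0.2176]
92 8 324 325 [ 0.6281 -0.2162  0.2214]
96 77 304 337 [ 0.5897 -0.2175  0.2776]
100 143 303 338 [ 0.5903 -0.2167  0.28  ]
104 139 303 338 [ 0.5922 -0.2161  0.2815]
108 64 306 335 [ 0.5851 -0.2168  0.2946]
112 33 315 325 [ 0.5852 -0.2168  0.2982]
[[200.   39. ]
 [250.   39. ]
 [300.   39.5]
 [350.   40. ]
 [400.   40.5]
 [440.   41. ]] [[ 0.5274 -0.2757  0.305 ]
 [ 0.5289 -0.2497  0.305 ]
 [ 0.5306 -0.2237  0.305 ]
 [ 0.5323 -0.1977  0.305 ]
 [ 0.534  -0.1716  0.305 ]
 [ 0.5355 -0.1507  0.305 ]] [0.0647704  0.54515961]
[[ 0.5259 -0.2841  0.305 ]
 [ 0.536  -0.1408  0.305 ]
 [ 0.5857 -0.2863  0.305 ]
 [ 0.5927 -0.1441  0.305 ]
 [ 0.7334 -0.2988  0.305 ]
 [ 0.7412 -0.1534  0.305 ]]
eyetip [ 0.64301675 -0.21673585  0.46654697]
```

Hook origin is at about (0.6075,-0.2162,0.200), yaw -0.065. Next I plan the moves in tool axes: back out, down in front of the canopy rod, in under it, then press along the tool's z axis.

```bash
cat >> h.py <<'E'
HO=np.array([.6075,-.2162,.2]);PSI=-.065;ET=np.array([-.080,0,-.0339])
def goal(hx,hz,hy=0): # eye tip at hook coords (mm)
    p=HO+hookR(PSI)@(np.array([hx,hy,hz])/1000.);return p-toolR(PSI)@ET
def where():
    s=state();p=s['tool_pos']+Rq(s['tool_rot'])@ET
    print('eyetip in hook mm',((p-HO)@hookR(PSI)*1000).round(1),'F',s['contact_force'].round(1),'F hook axes',(s['contact_force']@hookR(PSI)).round(1))
E
python3 - <<'E'
from h import *
where()
for g in ((-22,198),(-22,76)): print(goal(*g));jog(goal(*g),toolR(PSI))
E
```

```text
eyetip in hook mm [181.9   1.8 198. ] F [ 0.3  0.5 -0.2] F hook axes [ 0.1  0.6 -0.3]
[ 0.43019781 -0.2046591   0.27591805]
t 9.03 shift [ 8.16  0.02 -0.01] turn [0.02 0.   0.06] grip 0.147 60.3
[ 0.50002636 -0.20920436  0.1759815 ]
t 9.03 shift [8.16 0.   4.87] turn [0.02 0.   0.06] grip 0.147 60.3
```

Emit:
jog_arm(targets=[[[2.4, 0, 0], [0, 0, 0.06], 0], [[4.8, 0, 0], [0, 0, 0.06], 0], [[7, 0, 0], [0, 0, 0.06], 0], [[8.2, 0, 0], [0, 0, 0.06], 0], [[8.2, 0, 0.8], [0, 0, 0.06], 0], [[8.2, 0, 2.5], [0, 0, 0.06], 0], [[8.2, 0, 4.3], [0, 0, 0.06], 0], [[8.2, 0, 4.9], [0, 0, 0.06], 0]])

```text
time: 10.02
tool_pos: [0.4991, -0.2083, 0.1713]
tool_rot: [0.298, 0.031, 0.954, -0.007]
contact_force: [-1.0, -0.5, -0.8]
gripper_width: 0.145
grasp_force: 60.3
```

Emit:
jog_arm(targets=[[[0, 0, 0], [0, 0, 0], 0], [[0, 0, 0], [0, 0, 0], 0]])

```text
time: 10.28
tool_pos: [0.4989, -0.2097, 0.1751]
tool_rot: [0.3, 0.031, 0.953, -0.008]
contact_force: [-0.0, 0.1, -0.6]
gripper_width: 0.146
grasp_force: 60.3
```

Run:
```python
from h import *
where();jog(goal(-22,76),toolR(PSI));jog(goal(15,76),toolR(PSI))
im,d=grab_frame('side');sc,_=grab_frame('scene')
f=lambda i,x,y,w,h:cv2.resize(i[y:y+h,x:x+w],(400,400),interpolation=cv2.INTER_CUBIC)
cv2.imwrite('pics/s2.png',np.hstack([f(im,370,150,110,110),f(sc,165,160,100,100)])[:,:,::-1])
```

```text
eyetip in hook mm [-23.3  -0.7  75.9] F [-0.   0.1 -0.6] F hook axes [-0.4  0.1 -0.4]
t 10.28 shift [-0.05  0.02 -0.  ] turn [ 0.02 -0.   -0.  ] grip 0.146 60.3
t 10.28 shift [-1.53  0.02 -0.  ] turn [ 0.02 -0.   -0.  ] grip 0.146 60.3
```

View pics/s2.png

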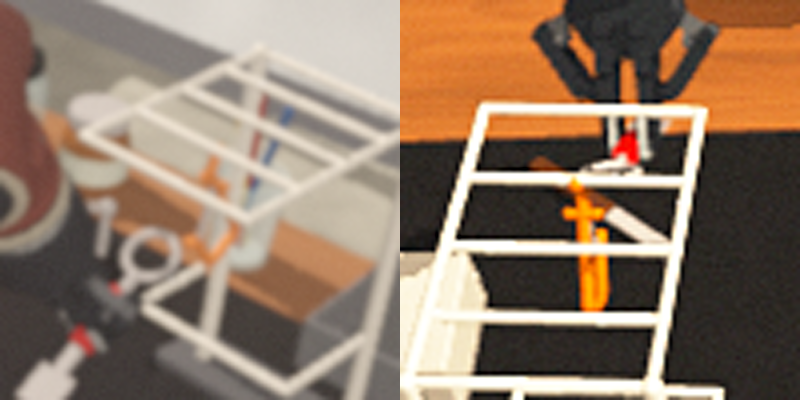

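Side shows the eye ring at about px (412,219), just short of the hook. Scene shows the eye at about px (217,202), partly under the second rung, and the handle at (222,198). I compare with the prediction.

Run:
```python
from h import *
s=state();Rm=Rq(s['tool_rot']);H=hookR(PSI)
f=lambda q:s['tool_pos']+Rm@np.array(q)
Q=[f([-.062,0,-.0339]),f([-.080,0,-.0339]),f([-.004,0,-.042]),f([.06,0,-.0339]),HO,HO+H@[-.005,0,.042],HO+H@[.034,0,.07]]
for n in('scene','side'): print(n,proj(cam(n),Q).round(1).tolist())
for n in('side','scene'):
    im,d=grab_frame(n);c=cam(n)
    hsv=cv2.cvtColor(im,cv2.COLOR_RGB2HSV);k=((hsv[...,0]<6)|(hsv[...,0]>174))&(hsv[...,1]>(150 if n=='side' else 170))&(hsv[...,2]>110)
    p=proj(c,Q[2])[0].astype(int);m=np.zeros_like(k);m[p[1]-18:p[1]+18,p[0]-18:p[0]+18]=1;k&=m
    v,u=np.nonzero(k);print(n,'red',len(u),u.mean() if len(u) else 0,v.mean() if len(v) else 0)
    if n=='side':
        for (x,y) in [(411,211),(405,222),(419,219),(411,227)]:
            o,r=ray(c,[[x,y]]);
            dd=d[y-2:y+3,x-2:x+3];t=dd[dd>0].min();print(x,y,t,(((o+r[0]*t)-HO)@H*1000).round(0))
```

```text
scene [[217.1, 202.5], [215.5, 204.4], [221.9, 193.8], [226.9, 190.6], [215.0, 234.2], [214.7, 218.7], [210.4, 213.4]]
side [[411.3, 220.6], [415.6, 215.1], [396.5, 236.8], [381.7, 258.0], [427.8, 222.0], [422.9, 215.9], [429.4, 199.1]]
side red 17 392.05882352941177 242.7058823529412
411 211 1.1785299 [-23.  12.  85.]
405 222 1.1698071 [-55.   6.  85.]
419 219 1.1591535 [-30. -19.  83.]
411 227 1.1593629 [-58. -14.  81.]
scene red 31 221.41935483870967 196.32258064516128
```

The prediction fits both views within about 2 px. Now I slide in under the rod to x≈15.

Emit:
jog_arm(targets=[[[-0.5, 0.02, 0], [0, 0, 0], 0], [[-1.0, 0.02, 0], [0, 0, 0], 0], [[-1.4, 0.02, 0], [0, 0, 0], 0], [[-1.55, 0.02, 0], [0, 0, 0], 0], [[-1.55, 0.02, 0], [0, 0, 0], 0], [[-1.55, 0.02, 0], [0, 0, 0], 0]])

```text
time: 11.22
tool_pos: [0.5296, -0.2106, 0.1946]
tool_rot: [0.299, 0.031, 0.954, -0.007]
contact_force: [-0.5, -0.9, -0.5]
gripper_width: 0.144
grasp_force: 60.3
```

Run:
```python
from h import *
where();jog(goal(15,76),toolR(PSI));jog(goal(15,40),toolR(PSI))
im,d=grab_frame('side')
f=lambda i,x,y,w,h:cv2.resize(i[y:y+h,x:x+w],(600,600),interpolation=cv2.INTER_CUBIC)
cv2.imwrite('pics/s3.png',f(im,390,175,60,60)[:,:,::-1])
```

```text
eyetip in hook mm [13.   0.2 74. ] F [-0.5 -0.9 -0.5] F hook axes [-0.6 -0.9 -0.1]
t 11.22 shift [-0.08 -0.02 -0.07] turn [ 0.03 -0.02 -0.01] grip 0.144 60.3
t 11.22 shift [-0.09 -0.03  1.37] turn [ 0.03 -0.02 -0.01] grip 0.144 60.3
```

View pics/s3.png

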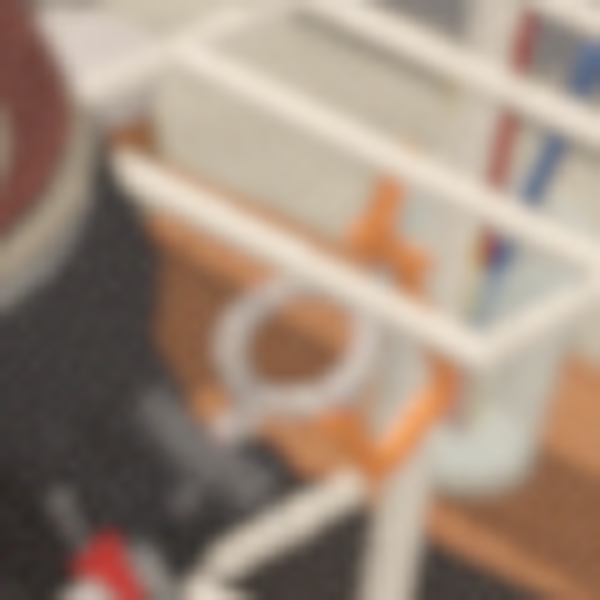

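The eye is ring-centred at crop (295,345), right above the nose at (330,425), and it lines up with the tip. Pressing in along the tool's z axis.

Emit:
jog_arm(targets=[[[-0.08, 0, 0.4], [0, 0, 0], 0], [[-0.08, 0, 0.8], [0, 0, 0], 0], [[-0.08, 0, 1.1], [0, 0, 0], 0], [[-0.08, 0, 1.4], [0, 0, 0], 0], [[-0.08, 0, 1.4], [0, 0, 0], 0]])

```text
time: 11.9
tool_pos: [0.5509, -0.2114, 0.1656]
tool_rot: [0.298, 0.031, 0.954, -0.007]
contact_force: [-1.1, 0.8, -1.9]
gripper_width: 0.146
grasp_force: 60.3
```

Run:
```python
from h import *
where();jog(goal(15,25),toolR(PSI));jog(goal(15,8),toolR(PSI))
```

```text
eyetip in hook mm [13.9  0.8 37.9] F [-1.1  0.8 -1.9] F hook axes [-2.   0.7 -0.9]
t 11.9 shift [-0.05 -0.05  0.53] turn [ 0.04 -0.04 -0.01] grip 0.146 60.3
t 11.9 shift [-0.06 -0.05  1.21] turn [ 0.04 -0.04 -0.01] grip 0.146 60.3
```

Emit:
jog_arm(targets=[[[-0.06, 0, 0.3], [0, 0, 0], 0], [[-0.06, 0, 0.6], [0, 0, 0], 0], [[-0.06, 0, 0.8], [0, 0, 0], 0], [[-0.06, 0, 0.8], [0, 0, 0], 0]])

```text
time: 12.4
tool_pos: [0.5643, -0.2127, 0.1516]
tool_rot: [0.299, 0.031, 0.954, -0.007]
contact_force: [-0.3, 0.4, -0.8]
gripper_width: 0.147
grasp_force: 60.3
```

Run:
```python
from h import *
where();jog(goal(15,8),toolR(PSI))
```

```text
eyetip in hook mm [16.9  0.4 18.9] F [-0.3  0.4 -0.8] F hook axes [-0.7  0.4 -0.5]
t 12.4 shift [ 0.07 -0.03  0.45] turn [ 0.03 -0.02 -0.01] grip 0.147 60.3
```

Emit:
jog_arm(targets=[[[0.04, 0, 0.25], [0, 0, 0], 0], [[0.05, 0, 0.5], [0, 0, 0], 0], [[0.05, 0, 0.55], [0, 0, 0], 0], [[0.05, 0, 0.55], [0, 0, 0], 0]])

```text
time: 12.9
tool_pos: [0.5711, -0.2134, 0.1405]
tool_rot: [0.3, 0.031, 0.954, -0.008]
contact_force: [-5.0, 0.4, 3.9]
gripper_width: 0.142
grasp_force: 61.2
```

Run:
```python
from h import *
where();jog(goal(15,8),toolR(PSI))
im,d=grab_frame('side');sc,_=grab_frame('scene')
f=lambda i,x,y,w,h:cv2.resize(i[y:y+h,x:x+w],(400,400),interpolation=cv2.INTER_CUBIC)
cv2.imwrite('pics/s4.png',np.hstack([f(im,395,180,55,55),f(sc,185,190,55,55)])[:,:,::-1])
```

```text
eyetip in hook mm [16.   0.2  5.9] F [-5.   0.4  3.9] F hook axes [-1.9  0.1  6.1]
t 12.9 shift [ 0.04 -0.02 -0.08] turn [ 0.03 -0.02 -0.01] grip 0.142 61.2
```

View pics/s4.png

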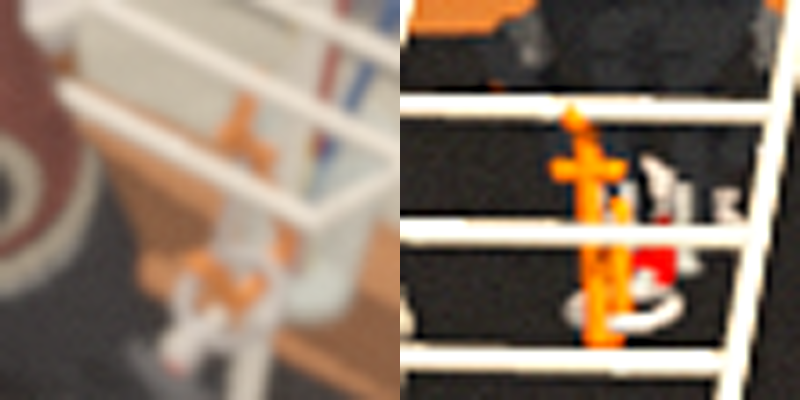

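The far bar meets the bowl (z≈6 mm, 6 N along the hook's +z). In both views the eye circles the tip, side crop (225,290) and scene crop (625,310), with the grey gate straight above it. I relax the push slightly and let go.

Emit:
jog_arm(targets=[[[0, 0, -0.08], [0, 0, 0], 0], [[0, 0, -0.08], [0, 0, 0], 0], [[0, 0, -0.08], [0, 0, 0], 80], [[0, 0, -0.08], [0, 0, 0], 80], [[0, 0, -0.08], [0, 0, 0], 80], [[0, 0, -0.08], [0, 0, 0], 80], [[0, 0, -0.08], [0, 0, 0], 80]])

```text
time: 13.88
tool_pos: [0.5698, -0.2131, 0.1416]
tool_rot: [0.299, 0.031, 0.954, -0.008]
contact_force: [-0.1, -0.2, 0.8]
gripper_width: 0.802
grasp_force: 0.0
```

Emit:
jog_arm(targets=[[[0, 0, -0.5], [0, 0, 0], 80], [[0.1, 0, -1.2], [0, 0, 0], 80], [[0.6, 0, -2.2], [0, 0, 0], 80], [[1.5, 0, -3.5], [0, 0, 0], 80], [[3, 0, -5], [0, 0, 0], 80], [[4.5, 0, -6], [0, 0, 0], 80], [[4.5, 0, -6], [0, 0, 0], 80]])

```text
time: 14.75
tool_pos: [0.3906, -0.2032, 0.2021]
tool_rot: [0.301, 0.033, 0.953, -0.011]
contact_force: [0.5, -0.0, -0.7]
gripper_width: 0.801
grasp_force: 0.0
```

Run:
```python
from h import *
where()
im,d=grab_frame('side');sc,_=grab_frame('scene')
f=lambda i,x,y,w,h:cv2.resize(i[y:y+h,x:x+w],(400,400),interpolation=cv2.INTER_CUBIC)
cv2.imwrite('pics/s5.png',np.hstack([f(im,380,170,100,100),f(sc,170,175,90,90)])[:,:,::-1])
```

```text
eyetip in hook mm [-96.8  -1.2 160.3] F [ 0.5 -0.  -0.7] F hook axes [ 0.   0.  -0.9]
```

View pics/s5.png

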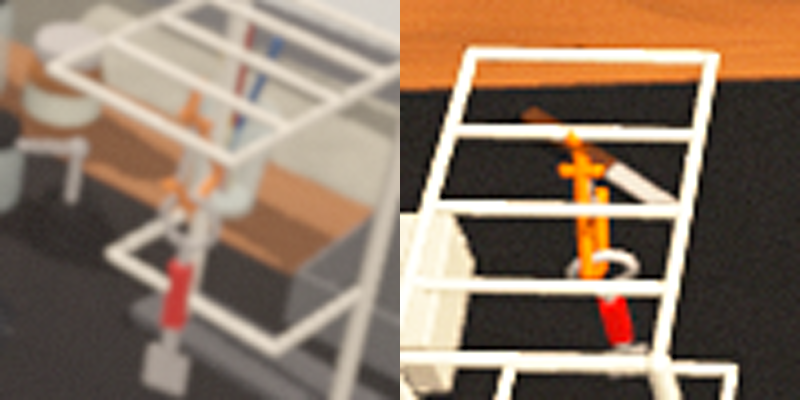

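The scraper hangs from the hook: eye at side crop (190,215), handle at (178,295), blade at (168,365). I wait for it to come to rest and check by comparing frames.

Emit:
jog_arm(targets=[[[0, 0, 0], [0, 0, 0], 80], [[0, 0, 0], [0, 0, 0], 80], [[0, 0, 0], [0, 0, 0], 80], [[0, 0, 0], [0, 0, 0], 80], [[0, 0, 0], [0, 0, 0], 80], [[0, 0, 0], [0, 0, 0], 80], [[0, 0, 0], [0, 0, 0], 80], [[0, 0, 0], [0, 0, 0], 80]])

```text
time: 15.85
tool_pos: [0.3921, -0.202, 0.2005]
tool_rot: [0.299, 0.031, 0.954, -0.008]
contact_force: [-0.8, 0.5, -0.4]
gripper_width: 0.803
grasp_force: 0.0
```

Emit:
jog_arm(targets=[[[0, 0, 0], [0, 0, 0], 80], [[0, 0, 0], [0, 0, 0], 80], [[0, 0, 0], [0, 0, 0], 80], [[0, 0, 0], [0, 0, 0], 80], [[0, 0, 0], [0, 0, 0], 80], [[0, 0, 0], [0, 0, 0], 80], [[0, 0, 0], [0, 0, 0], 80], [[0, 0, 0], [0, 0, 0], 80]])

```text
time: 16.85
tool_pos: [0.3921, -0.2019, 0.2004]
tool_rot: [0.299, 0.031, 0.954, -0.008]
contact_force: [0.2, -0.4, 0.5]
gripper_width: 0.8
grasp_force: 0.0
```

Emit:
jog_arm(targets=[[[0, 0, 0], [0, 0, 0], 80], [[0, 0, 0], [0, 0, 0], 80], [[0, 0, 0], [0, 0, 0], 80], [[0, 0, 0], [0, 0, 0], 80], [[0, 0, 0], [0, 0, 0], 80], [[0, 0, 0], [0, 0, 0], 80], [[0, 0, 0], [0, 0, 0], 80], [[0, 0, 0], [0, 0, 0], 80]])

```text
time: 17.85
tool_pos: [0.3921, -0.2019, 0.2004]
tool_rot: [0.299, 0.031, 0.954, -0.008]
contact_force: [0.3, 0.0, -0.5]
gripper_width: 0.801
grasp_force: 0.0
```

Run:
```python
from h import *
for i in range(10):
    im,d=grab_frame('side');hsv=cv2.cvtColor(im[230:258,410:435],cv2.COLOR_RGB2HSV)
    k=((hsv[...,0]<8)|(hsv[...,0]>172))&(hsv[...,1]>130);v,u=np.nonzero(k);print(len(u),u.mean().round(2),v.mean().round(2))
a=cv2.imread('pics/scene0.png').astype(int);b=grab_frame('scene')[0][:,:,::-1].astype(int)
m=(abs(a-b).max(2)>70).astype(np.uint8);n,l,st,ce=cv2.connectedComponentsWithStats(cv2.morphologyEx(m,cv2.MORPH_OPEN,np.ones((3,3))));print(st[1:])
```

```text
74 13.24 11.93
74 13.19 11.77
73 13.22 11.86
74 13.24 11.93
74 13.24 11.93
74 13.24 11.93
75 13.21 11.84
74 13.24 11.93
75 13.24 11.83
73 13.22 11.86
[[ 300    0   62   81 2162]
 [ 363    0   28   21  346]
 [ 421    0   36   33  490]
 [ 451   11    3    3    9]
 [ 332   13   77   84 2376]
 [ 450   15    3    3    9]
 [ 202   17  115   77 3136]
 [ 406   17   15   12   97]
 [ 490   32   22   20  342]
 [ 221   57   20   22  357]
 [ 456   63   44   41  876]
 [ 312   80   22   16  190]
 [ 279   82    4    3   12]
 [ 285   83    6    4   18]
 [ 271   89    6   14   74]
 [ 162   93    3    3    9]
 [ 167   93    8   10   71]
 [ 185   93   10   12   77]
 [ 238   92   29   21  385]
 [ 346   93   10    8   52]
 [ 312   95    8    5   37]
 [ 215   97   22    5  102]
 [ 322  100   28   34  543]
 [ 183  102    6   16   59]
 [ 202  103   71   70 1831]
 [ 312  103   17   27  267]
 [ 487  102    6    5   27]
 [ 192  107   17   12  158]
 [ 159  116    3    3    9]
 [ 170  130    7   11   59]
 [ 131  137    3    4   12]
 [ 304  136    8    8   43]
 [ 121  139    3    3    9]
 [ 194  141    8    4   28]
 [ 306  142   61   15  497]
 [ 275  151   22    9  160]
 [ 369  152   16    4   54]
 [  72  155   83   44 1797]
 [ 138  154    6    4   21]
 [  65  171    6    8   41]
 [   7  177    6    6   21]
 [ 324  216    9    9   63]
 [ 331  227   12   19   88]
 [ 214  231   10    7   38]
 [ 215  241    9   14   85]
 [ 219  259    7    4   26]]
```

At rest, and the bystanders have not moved. The only changes below the arm are the scraper's old and new places.

```bash
python3 -c "
from plant import *
print(job_done())"
```

```text
the job is handed in; nothing more can be done
None
```

The red scraper hangs at rest by its eye from the orange hook, the gate looked shut in the camera views, the other things on the bench show no movement, and the job was handed in at about 18 s.

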